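# Pack the second door wedge and slide the divider home

## Robot

A 7-joint arm with a two-finger parallel gripper is mounted at the origin on the work surface. World frame = base frame: x ahead of the robot, y to its left, z up, the work surface at z = 0. Lengths are in m, angles in degrees, forces in N, time in s.
With the tool pointing down it reaches from about 0.425 to 0.875 m from the base axis. Payload 4.7 kg.
Tool frame: the origin (TCP) lies at the very end of the fingers, on their centre line; the grasp point (between the pads) lies 19 mm behind it (pinch_z is the distance from the TCP to the grasp point, in m); z points along the fingers, y is the direction in which the jaws open and shut (so a half turn about z gives the same grasp; the last joint's range is limited). The gripper opens to 87 mm and grips with 3 to 60 N. Pads are 19 mm wide; open, the fingers measure 117 mm over their backs; the gripper's body (75 mm by 190 mm) begins 51 mm behind the grasp point.
Start: joints at [64.922, 18.392, -4.016, 83.108, 1.295, 78.541, -3.26], TCP at [0.284, -0.585, 0.223] pointing down, gripper open.
Joint ranges: [-163.93, 163.93], [-17.29, 119.83], [-79.2, 71.16], [3.27, 140.29], [-89.18, 269.18], [5.43, 117.66], [-154.24, 154.24]. Speed limits (degrees/s): [147.25, 147.25, 180, 180, 180, 180, 180].

## Interface

Orientations are given as [roll, pitch, yaw] about the fixed x, y, z axes, in that order (R = Rz(yaw) Ry(pitch) Rx(roll)).
In Python, from cell import get_obs, read_camera, camera_params, sign_off, pinch_z gives the robot as it stands.
- The arm moves only by the shell command python3 -m handwheel 'ROWS' [FORCE]. ROWS is JSON, a list of rows, each a list of 5 numbers: the finger opening in m, from 0 to 0.087, then the shift along the tool's x, y, z in m, then the turn about the tool's z in rad. In form: [[jaw, tx, ty, tz, twist], ...]. A call has 1 to 20 rows; each row is the pose to reach, as a shift and turn from the pose commanded when the call began, along the tool's axes at that moment; what a row does not reach only later rows make up. A row lasts 1/10 s, in which the tool goes at most 50 mm and 8.59 degrees, less where a joint would pass 70% of its speed; a pose out of reach is approached as far as the arm can. A call with a gripper value outside its range is refused whole. The fingers move at their own pace and stop on an object; FORCE is the grip in N (left out, the last holds). Time passes only in rows, so rows that repeat a pose let the fingers close. It gives the time, the measured TCP pose, the force and the opening at its end, in the units of the state.
- get_obs(): the state, without advancing time (a new reading comes with each control period).
- read_camera(name): name is "side" or "top"; returns the picture (480x640x3 uint8, blue, green, red); there is no depth.
- camera_params(name): a dict with "camera_matrix" (3x3 intrinsics, pixels), "k1" (the pictures are not rectified: a ray, as slopes to the right and down, at radius r is drawn at 1 + k1 r^2 times it, then the intrinsics apply), "R" (3x3) and "t" (3): a world point X has camera coordinates R X + t. Camera axes: x right, y down, z forward; pixel columns grow to the right and rows downward; lengths in m; the calibration is good to about 2 mm. A picture is of the moment at which its call begins. camera_params takes no time and is no camera call.
- sign_off(): hands the job in, once; it reports no verdict.
The state is a dict: "time_s": time; "qpos": joint angles; "joint_velocities": joint speeds; "effort": joint torques, N m; "tool_pos": TCP position; "tool_rot": TCP orientation; "force": force on the tool from outside, world axes, zero at the start; "wrist_torque": the same for the moment, N m; "grip_width": finger opening in m.
Only numpy, scipy, OpenCV 4.12 (cv2) and the standard library are available. Lean on these libraries where they do the work, as an engineer would, in place of code of your own. Each camera call takes 0.05 s, during which the arm holds its last target.

## Task

Lay the loose wooden door wedge flat in the open tray beside the one already there, head to tail with it (its thick end next to the other's thin end, sloping sides facing each other), and let go of it. Then slide the tray's divider (it has an upright grip) all the way home to its end stops, so that it closes the two wedges up into a neat block. Do not shove or knock over the other things on the table.

Things in the scene. Friction and masses are not known exactly. Their poses are not given: they have to be found in the camera images.
- tray: square open grey-painted wooden tray fixed to the table: outside 174 (x) by 176 (y) mm, inside 158 by 160, walls 36 mm high, floor 6 thick. Origin: centre of its underside; z up. The divider runs along +y, to two small steel stops on the x walls (27 to 37 mm from the centre to +y, 12 mm high). One wedge lies along the +y wall; the free place is between it and the divider.
- divider (a joint): the divider's place in m: 0 = fully back at the tray's -y wall (its face then 67 mm from the tray's centre), 0.080 = home on the end stops; starts at 0 to 0.015. Stiff (2.5 N, a few N more in motion), stays where left, pushes any wedge in its way. Home, it leaves 67 mm to the +y wall, just room for both wedges head to tail (62 mm).
- divider_grip (a point): the divider's upright wooden grip, a bar 64 mm long (along tray x), 18 mm thick (along tray y, the slide direction), its top 88 mm above the table and its foot 48 mm, on a 12 mm thick grey divider plate. The point is the grip's middle, 70 mm above the table. Axes as the tray's: +y is the way to slide.
- wedge_out_mid (a point): LOOSE, to be packed: a wooden door wedge on its side, 140 mm long, 40 high, about 0.12 kg. From above: width 44 mm at the thick end, 18 at the thin end, 31 half-way. Point: its centre, 20 mm up. +x along the straight side towards the thick end, z up; straight side at y = -15.5 mm, sloping side (10.5 degrees to x) at +y, from 2.5 mm (thin end) to 28.5. 
- wedge_out_thick (a point): middle of the thick end face of the loose wedge (70 mm from its middle), axes as the wedge's. Packed, they agree with the tray's: thick end to tray +x, straight side towards the divider.
- wedge_in_mid (a point): IN THE TRAY already: a wooden door wedge on its side, 140 mm long, 40 high, about 0.12 kg. From above: width 44 mm at the thick end, 18 at the thin end, 31 half-way. Point: its centre, 20 mm up. +x along the straight side towards the thick end, z up; straight side at y = -15.5 mm, sloping side (10.5 degrees to x) at +y, from 2.5 mm (thin end) to 28.5. 
- wedge_in_thick (a point): middle of the thick end face of the wedge in the tray, which lies with its straight side along the tray's +y wall and its thick end to tray -x.
- wedge_out: the loose wedge again, origin as point wedge_out_mid but at its underside.
- wedge_in: the wedge in the tray again, origin as point wedge_in_mid but at its underside.
- stapler: hard plastic stapler, 140 x 36 x 54 mm, a bystander; origin at the centre of its underside
- tape_dispenser: chrome tape dispenser, 150 x 55 x 84 mm, a bystander; origin at the centre of its underside
- pencil_cup: metal pencil cup, 76 mm across, 100 mm high, 165 mm with its pencils (they stay in it), a bystander; origin at the centre of its underside
- saucer: white ceramic saucer, 144 mm across, 20 mm high, a bystander; origin at the centre of its underside
- mug: white ceramic mug, 80 mm across, 90 mm high, a bystander; origin at the centre of its underside
Mind the look-alikes: they are no part of the job. What is shaped like the wedge_out but turquoise is not meant.

How it is judged:
By the outcome, as a careful person would: the job done as asked, in the order asked, and still so for the second after the job is handed in, with the robot touching nothing.
It also fails if it takes over 56 s, if anything falls off the work surface, if the arm or the gripper's body presses on something with over 40 N, if the wrist force passes 120 N, or if a joint passes its speed limit or range.

## Working session

There is one attempt and no reset: what is moved stays moved. The work goes in short steps, Python scripts to look and compute and a shell command to move; the robot and the scene stay as the last step left them, time stands still between calls to the robot, and variables do not carry over. Pictures are saved under pics/ and viewed, and the job is handed in when it is done.

```bash
mkdir -p pics; ls
python3 - <<'E'
from cell import *
import cv2
o=get_obs();print({k:o[k] for k in('time_s','tool_pos','tool_rot','force','grip_width')},pinch_z)
for n in('top','side'):
    cv2.imwrite(f'pics/{n}0.png',read_camera(n)); p=camera_params(n);print(n,p)
E
```

```text
pics
{'time_s': 0.0, 'tool_pos': array([ 0.28346929, -0.58430283,  0.22146105]), 'tool_rot': array([-1.79889027e+02,  6.44928250e-03,  2.58849420e+01]), 'force': array([-0.49734839,  0.06797737, -1.00743295]), 'grip_width': 0.08715852154918735} 0.0187
top {'camera_matrix': array([[549.36862602,   0.        , 316.06920296],
       [  0.        , 549.36862602, 239.93071668],
       [  0.        ,   0.        ,   1.        ]]), 'k1': 0.039429428645743086, 'R': array([[-0.01890813, -0.99974376,  0.01244592],
       [-0.98070842,  0.0161229 , -0.19481028],
       [ 0.1945597 , -0.01588931, -0.98076198]]), 't': array([-6.08592613e-04,  5.41792283e-01,  1.27877406e+00])}
side {'camera_matrix': array([[474.95226384,   0.        , 320.45464371],
       [  0.        , 474.95226384, 246.8064157 ],
       [  0.        ,   0.        ,   1.        ]]), 'k1': -0.06993602867618916, 'R': array([[-0.94481992, -0.32747216, -0.00879245],
       [-0.16521417,  0.49950757, -0.85040958],
       [ 0.28287736, -0.80203128, -0.52604775]]), 't': array([0.4924496 , 0.15525617, 1.01495829])}
```

View pics/top0.png

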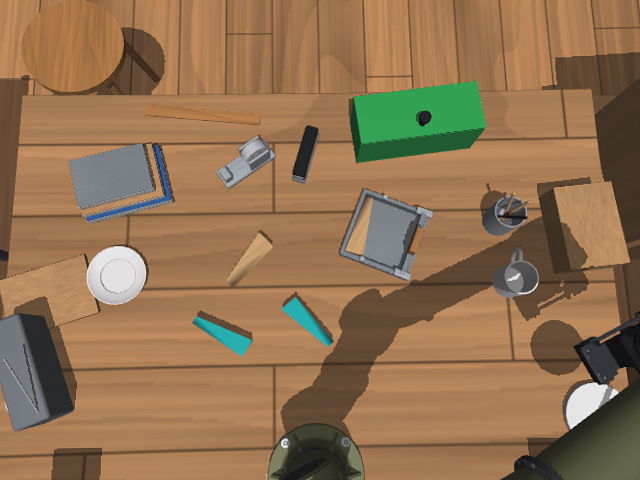

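View pics/side0.png

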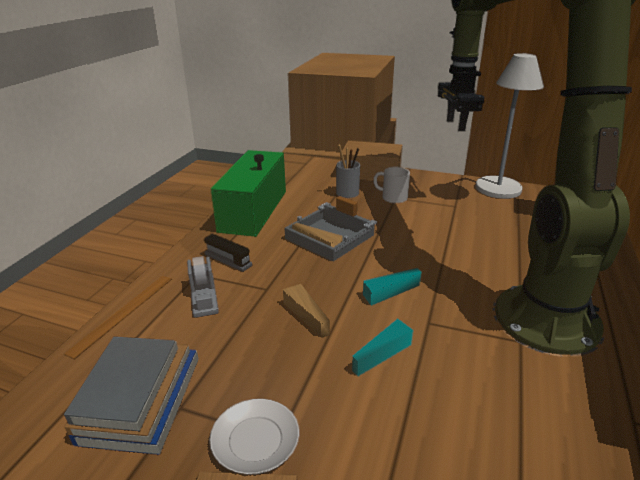

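Top picture: the loose wooden wedge is at (250,258). Possible mix-ups are the turquoise wedges at (222,334) and (307,320) and the wooden wedge already in the tray at (357,228). By the description I choose the one at (250,258). The tray is at (385,233) and the orange-brown grip at about (417,240). Next come the close crops.

Run:
```python
import cv2,numpy as np
t=cv2.imread('pics/top0.png');s=cv2.imread('pics/side0.png')
a=cv2.resize(t[215:300,210:290],None,fx=5,fy=5,interpolation=2)[:425,:400]
b=cv2.resize(t[180:285,330:440],None,fx=4,fy=4,interpolation=2)
a=cv2.copyMakeBorder(a,0,600-a.shape[0]-0 if a.shape[0]<600 else 0,0,0,0)[:425]
h=425;b=b[:h]
cv2.imwrite('pics/crop_t.png',np.hstack([cv2.resize(a,(380,404)),cv2.resize(b,(420,404))]))
c=cv2.resize(s[185:265,275:385],(520,378),interpolation=2); d=cv2.resize(s[275:345,270:340],(280,378//1),interpolation=2)
cv2.imwrite('pics/crop_s.png',np.hstack([c,d]))
```

```text
(no output)
```

View pics/crop_t.png

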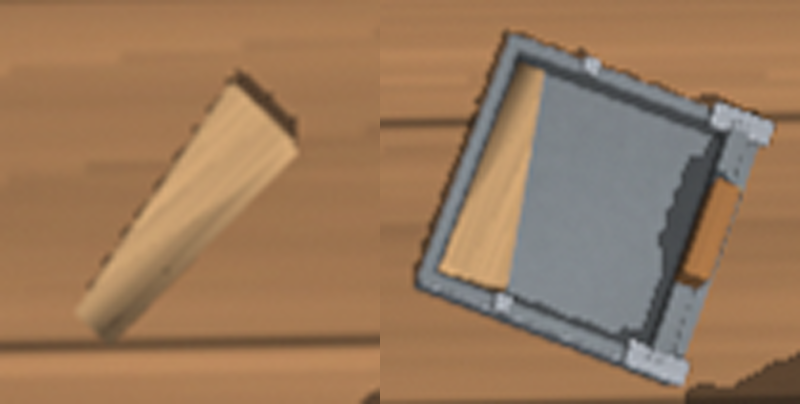

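View pics/crop_s.png

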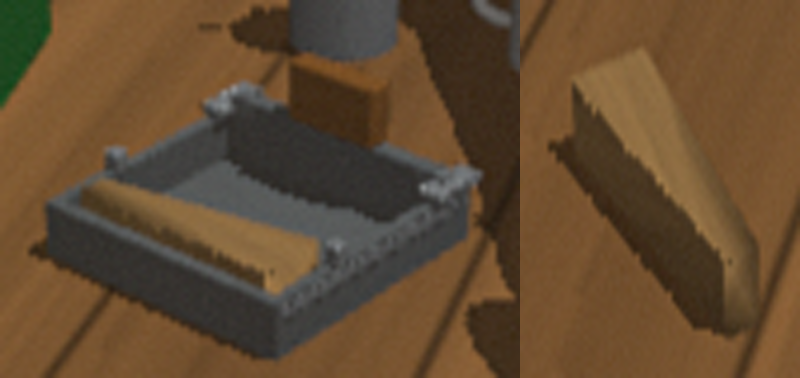

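```bash
cat > h.py <<'E'
import numpy as np,cv2
from cell import camera_params
P={n:camera_params(n) for n in('top','side')}
def ray(n,uv):
    p=P[n];K=p['camera_matrix'];d=np.array([(uv[0]-K[0,2])/K[0,0],(uv[1]-K[1,2])/K[1,1]])
    s=d.copy()
    for _ in range(20): s=d/(1+p['k1']*(s@s))
    R=np.array(p['R']);c=-R.T@p['t'];v=R.T@np.r_[s,1];return c,v
def onz(n,uv,z):
    c,v=ray(n,uv);return (c+v*(z-c[2])/v[2])
def proj(n,X):
    p=P[n];q=np.array(p['R'])@X+p['t'];s=q[:2]/q[2];s=s*(1+p['k1']*(s@s));K=p['camera_matrix'];return s*K[0,0]+K[:2,2]
def tri(uv1,uv2):
    A=[];b=[]
    c1,v1=ray('top',uv1);c2,v2=ray('side',uv2)
    M=np.c_[v1,-v2];k=np.linalg.lstsq(M,c2-c1,rcond=None)[0]
    a,b=c1+k[0]*v1,c2+k[1]*v2;return (a+b)/2,np.linalg.norm(a-b)
def crop(n,img,x0,y0,w,h,f,out):
    im=img[y0:y0+h,x0:x0+w].astype(float);lo,hi=np.percentile(im,1),np.percentile(im,99.5)
    im=np.clip((im-lo)/(hi-lo),0,1)**.8*255
    im=cv2.resize(im.astype(np.uint8),None,fx=f,fy=f,interpolation=cv2.INTER_NEAREST)
    for i in range(0,w,10):
        cv2.line(im,(i*f,0),(i*f,5),(255,255,255),1);cv2.putText(im,str(x0+i),(i*f,18),0,.4,(255,255,255),1)
    for i in range(0,h,10):
        cv2.line(im,(0,i*f),(5,i*f),(255,255,255),1);cv2.putText(im,str(y0+i),(6,i*f+4),0,.4,(255,255,255),1)
    cv2.imwrite(out,im)
E
python3 - <<'E'
from h import *
t=cv2.imread('pics/top0.png');s=cv2.imread('pics/side0.png')
crop('t',t,215,225,66,66,9,'pics/c1.png')
crop('t',t,330,180,110,104,5,'pics/c2.png')
crop('s',s,275,275,62,68,8,'pics/c3.png')
E
```

```text
(no output)
```

View pics/c1.png

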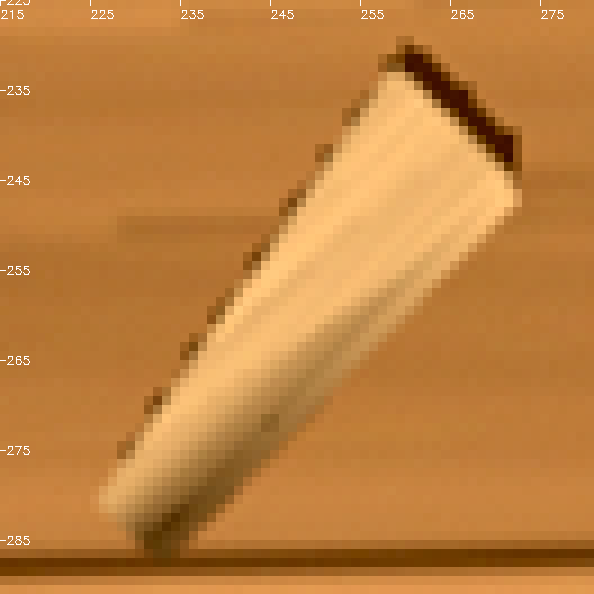

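View pics/c2.png

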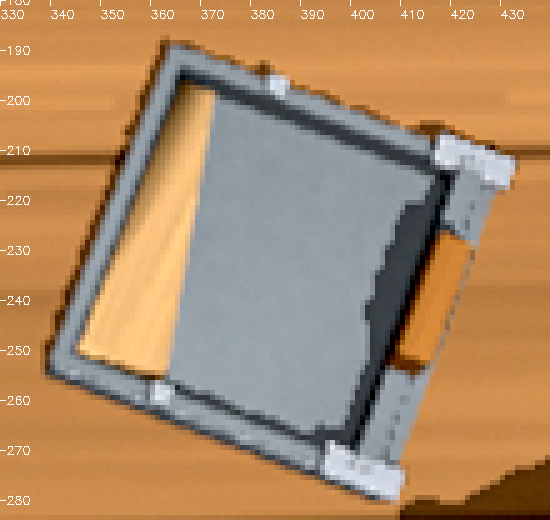

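View pics/c3.png

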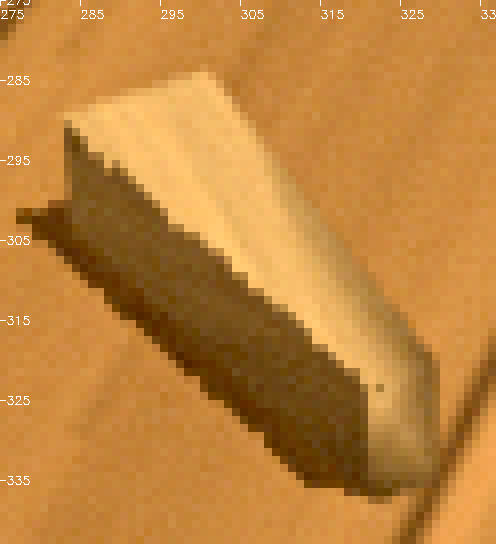

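```bash
python3 - <<'E'
from h import *
np.set_printoptions(precision=4,suppress=True)
t={'A':(258,232),'B':(272.2,245.5),'C':(226,279.5)}
s={'A':(283.2,289.8),'B':(301,284.3),'C':(320.3,322),'D':(328.7,319.5)}
for k in t: print(k,tri(t[k],s[k]),onz('top',t[k],.04),onz('side',s[k],.04))
print('D',onz('side',s['D'],.04))
# fit: average, known shape
shape={'A':(70,28.5),'B':(70,-15.5),'C':(-70,2.5),'D':(-70,-15.5)}
def fit(pts):
    k=list(pts);a=np.array([shape[i] for i in k])/1000;b=np.array([pts[i][:2] for i in k])
    ac,bc=a-a.mean(0),b-b.mean(0);th=np.arctan2((ac[:,0]*bc[:,1]-ac[:,1]*bc[:,0]).sum(),(ac*bc).sum())
    R=np.array([[np.cos(th),-np.sin(th)],[np.sin(th),np.cos(th)]]);o=b.mean(0)-R@a.mean(0)
    return o,np.degrees(th),(b-(a@R.T+o))*1000
print(fit({k:onz('top',t[k],.04) for k in t}));print(fit({k:onz('side',s[k],.04) for k in s}))
# tray corners top view
E
python3 - <<'E'
from h import *
crop('s',cv2.imread('pics/side0.png'),280,188,100,74,7,'pics/c4.png')
E
```

```text
A (array([0.5647, 0.1312, 0.0386]), np.float64(0.004157661320973449)) [0.5665 0.1316 0.04  ] [0.5617 0.1329 0.04  ]
B (array([0.5332, 0.0972, 0.0368]), np.float64(0.0006595470453195796)) [0.5322 0.097  0.04  ] [0.5318 0.1013 0.04  ]
C (array([0.45  , 0.2081, 0.0395]), np.float64(0.0017952626003295282)) [0.4508 0.2082 0.04  ] [0.4489 0.2085 0.04  ]
D [0.4353 0.1959 0.04  ]
(array([0.4964, 0.1585]), np.float64(-45.216489540082165), array([[ 0.5469,  2.6992],
       [-2.4857, -0.9531],
       [ 1.9388, -1.7461]]))
(array([0.4944, 0.1596]), np.float64(-44.391462257770364), array([[-2.6613,  1.8274],
       [-1.7691,  1.6958],
       [ 2.7236, -1.8625],
       [ 1.7068, -1.6608]]))
```

View pics/c4.png

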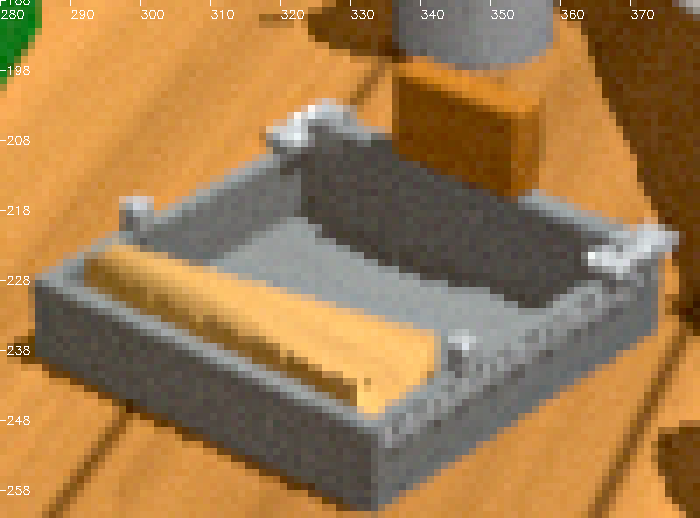

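Run:
```python
from h import *
np.set_printoptions(precision=4,suppress=True)
# tray top outer corners
T={'pp':(363.8,188.8),'mp':(340.2,252.5)}
S={'pp':(284.8,228),'mp':(333.2,250.5)}
for k in T: print(k,onz('top',T[k],.036),onz('side',S[k],.036),tri(T[k],S[k]))
def yaw(a,b): d=a-b;return np.degrees(np.arctan2(d[1],d[0]))
for n,D in(('top',T),('side',S)):
    a,b=onz(n,D['pp'],.036),onz(n,D['mp'],.036);print(n,yaw(a,b),np.linalg.norm(a-b))
    th=np.radians(yaw(a,b));print('centre',(a+b)[:2]/2-0.088*np.array([-np.sin(th),np.cos(th)]))
# bottom corner mp in side
print(onz('side',(333.2,260.8),0))
# side view: +x-y and -x-y outer
# in-wedge top z .046: thick corners
print('inw top',[onz('top',u,.046) for u in((346,250.5),(362,255))],'thin',onz('top',(371,197.5),.046))
# grip top face centre: z .088
g=[onz('top',u,.088) for u in((418,225.5),(424.5,228.5),(407,250.5),(414,252.5))];print(np.array(g))
g2=[onz('side',u,.088) for u in((335.5,197),(339,195.5),(357,202),(353.5,203))];print(np.array(g2))
```

```text
pp [ 0.6737 -0.1325  0.036 ] [ 0.6687 -0.1307  0.036 ] (array([ 0.672 , -0.1331,  0.0347]), np.float64(0.004149332976371412))
mp [ 0.5128 -0.0689  0.036 ] [ 0.5088 -0.0627  0.036 ] (array([ 0.5123, -0.0694,  0.0316]), np.float64(0.002603028891180409))
top -21.55344593575096 0.17297382135034517
centre [ 0.5609 -0.1825]
side -23.02305751578407 0.17374428105168613
centre [ 0.5543 -0.1777]
[ 0.511  -0.0701  0.    ]
inw top [array([ 0.5158, -0.0826,  0.046 ]), array([ 0.504 , -0.1211,  0.046 ])] thin [ 0.6481 -0.1484  0.046 ]
[[ 0.5658 -0.2524  0.088 ]
 [ 0.5582 -0.2674  0.088 ]
 [ 0.5059 -0.2232  0.088 ]
 [ 0.5009 -0.2394  0.088 ]]
[[ 0.5639 -0.2544  0.088 ]
 [ 0.5574 -0.2668  0.088 ]
 [ 0.4982 -0.2428  0.088 ]
 [ 0.5057 -0.2339  0.088 ]]
```

```bash
cat >> h.py <<'E'
def go(x,y,z,yaw):
    from cell import get_obs
    from scipy.spatial.transform import Rotation as Ro
    o=get_obs();R=Ro.from_euler('xyz',o['tool_rot'],degrees=True).as_matrix()
    d=R.T@(np.array([x,y,z])-o['tool_pos']);tw=-(((yaw-o['tool_rot'][2])+180)%360-180)
    print('shift',d.round(4),'twist rad',round(float(np.radians(tw)),4),'pos',o['tool_pos'].round(4),o['tool_rot'].round(2),'F',o['force'].round(1),'w',round(o['grip_width'],4),'t',o['time_s'])
E
python3 - <<'E'
from h import *
th=np.radians(-44.8);y=np.array([-np.sin(th),np.cos(th)])*.0009
x=np.array([.4955,.159])+y
go(*x,.13,135.2)
E
```

```text
shift [ 0.5161 -0.5764  0.0925] twist rad -1.9079 pos [ 0.2836 -0.5844  0.2216] [-179.9     0.     25.89] F [ 0.  -0.5 -0.3] w 0.087 t 0.1
```

```bash
python3 -m handwheel '[[0.087,0.03,-0.02,0,-0.1],[0.087,0.07,-0.05,0,-0.22],[0.087,0.11,-0.08,0,-0.35],[0.087,0.15,-0.11,0,-0.48],[0.087,0.18,-0.14,0,-0.6],[0.087,0.21,-0.18,0,-0.72],[0.087,0.24,-0.21,0,-0.85],[0.087,0.27,-0.25,0,-0.97],[0.087,0.3,-0.28,0,-1.1],[0.087,0.33,-0.32,0,-1.22],[0.087,0.36,-0.36,0,-1.35],[0.087,0.39,-0.4,0,-1.47],[0.087,0.42,-0.44,0,-1.6],[0.087,0.45,-0.48,0,-1.7],[0.087,0.48,-0.53,0,-1.8],[0.087,0.5,-0.56,0,-1.88],[0.087,0.516,-0.576,0.03,-1.908],[0.087,0.516,-0.576,0.06,-1.908],[0.087,0.516,-0.576,0.08,-1.908],[0.087,0.516,-0.576,0.08,-1.908]]'
python3 - <<'E'
from h import *
from cell import read_camera
go(.4961,.1596,.016,135.2)
t=read_camera('top');crop('t',t,190,200,110,110,5,'pics/d1.png')
s=read_camera('side');crop('t',s,240,220,130,130,4,'pics/d2.png')
E
```

```text
time_s: 2.1
tool_pos: [0.494, 0.158, 0.1394]
tool_rot: [-179.7, -0.2, 135.2]
force: [-0.1, -0.0, 0.4]
grip_width: 0.0872
shift [-0.0009  0.0033  0.1233] twist rad 0.0009 pos [0.494  0.158  0.1394] [-179.7    -0.23  135.25] F [-0.1 -0.   0.4] w 0.0872 t 2.1
```

View pics/d1.png

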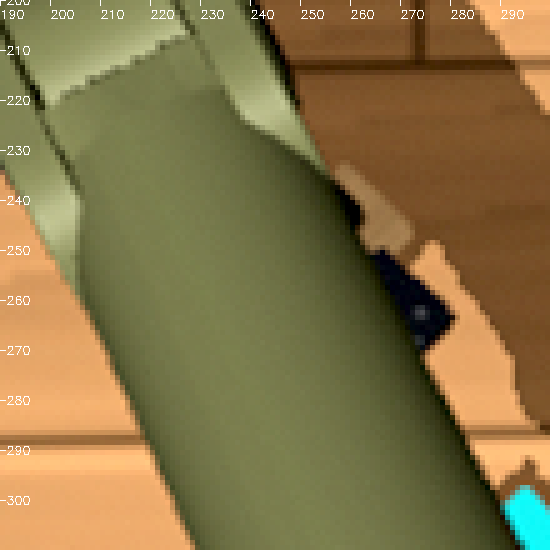

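View pics/d2.png

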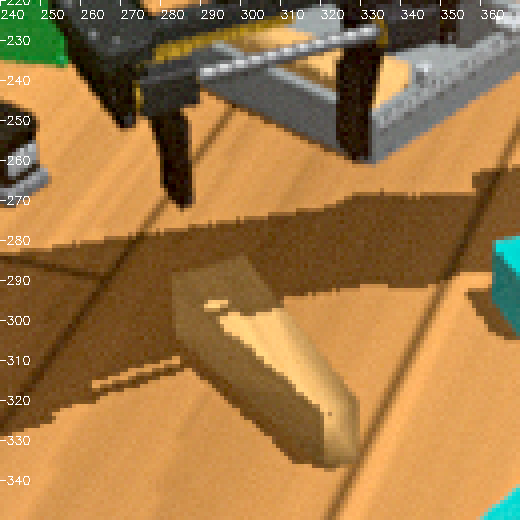

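```bash
python3 -m handwheel '[[0.087,-0.001,0.003,0.02,0],[0.087,-0.001,0.003,0.05,0],[0.087,-0.001,0.003,0.08,0],[0.087,-0.001,0.003,0.1,0],[0.087,-0.001,0.003,0.115,0],[0.087,-0.001,0.003,0.122,0],[0.087,-0.001,0.003,0.122,0]]'
python3 - <<'E'
from h import *
from cell import read_camera
go(.4961,.1596,.016,135.2)
s=read_camera('side');crop('t',s,240,220,130,130,4,'pics/d3.png')
E
```

```text
time_s: 2.9
tool_pos: [0.4996, 0.16, 0.0207]
tool_rot: [-180.0, 0.0, 135.2]
force: [0.4, 1.2, 0.2]
grip_width: 0.0871
shift [ 0.0022 -0.0028  0.0047] twist rad -0.0002 pos [0.4996 0.16   0.0207] [-180.      0.    135.19] F [0.4 1.2 0.2] w 0.0871 t 2.9
```

View pics/d3.png

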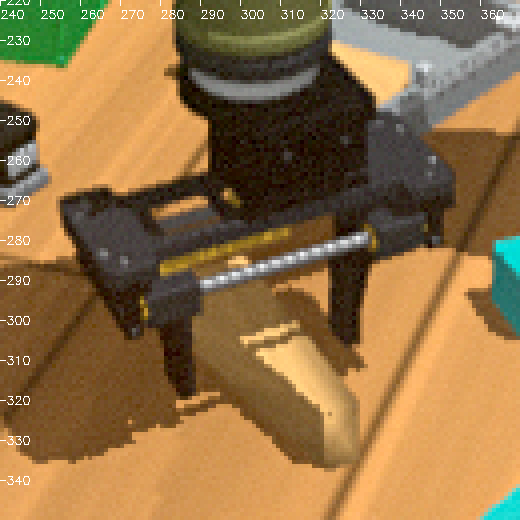

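```bash
python3 -m handwheel '[[0.087,0.001,-0.001,0.003,0],[0.087,0.001,-0.001,0.003,0],[0.06,0.001,-0.001,0.003,0],[0.02,0.001,-0.001,0.003,0],[0.02,0.001,-0.001,0.003,0],[0.02,0.001,-0.001,0.003,0],[0.02,0.001,-0.001,0.003,0],[0.02,0.001,-0.001,0.003,0],[0.02,0.001,-0.001,0.003,0],[0.02,0.001,-0.001,0.003,0]]' 25
python3 - <<'E'
from h import *
go(.4961,.1596,.016,135.2)
E
```

```text
time_s: 3.95
tool_pos: [0.4977, 0.16, 0.0175]
tool_rot: [-180.0, -0.0, 135.2]
force: [-0.6, -0.2, 1.6]
grip_width: 0.0323
shift [ 0.0009 -0.0014  0.0015] twist rad 0.0002 pos [0.4977 0.16   0.0175] [-179.97   -0.    135.21] F [-0.6 -0.2  1.6] w 0.0323 t 3.95
```

```bash
python3 -m handwheel '[[0.02,0,0,-0.02,0],[0.02,0,0,-0.05,0],[0.02,0,0,-0.09,0],[0.02,0,0,-0.12,0],[0.02,0,0,-0.13,0],[0.02,0,0,-0.13,0]]'
python3 - <<'E'
from h import *
from cell import read_camera
go(.56,-.181,.12,158)
s=read_camera('side');crop('t',s,230,150,150,150,4,'pics/d4.png')
E
```

```text
time_s: 4.55
tool_pos: [0.4987, 0.1602, 0.1484]
tool_rot: [179.9, 0.1, 135.2]
force: [-0.2, -0.5, -1.5]
grip_width: 0.032
shift [-0.2839 -0.1989  0.0286] twist rad -0.3981 pos [0.4987 0.1602 0.1484] [1.7991e+02 1.1000e-01 1.3519e+02] F [-0.2 -0.5 -1.5] w 0.032 t 4.55
```

View pics/d4.png

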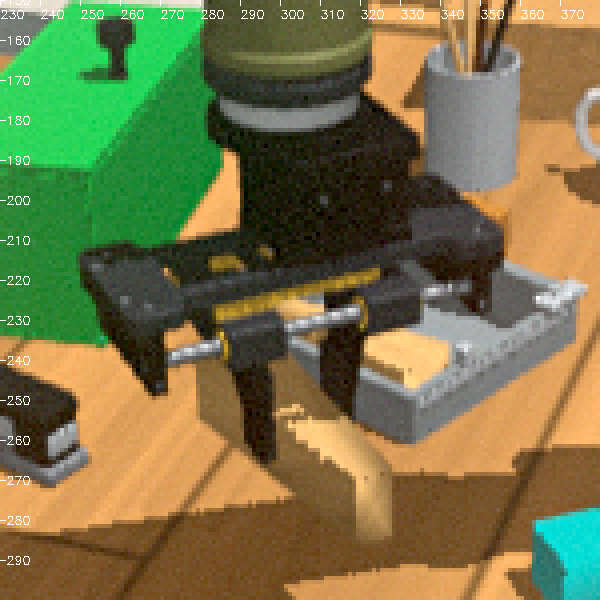

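```bash
python3 -m handwheel '[[0.02,-0.02,-0.01,0,-0.04],[0.02,-0.05,-0.03,0,-0.08],[0.02,-0.08,-0.05,0,-0.12],[0.02,-0.12,-0.08,0,-0.17],[0.02,-0.15,-0.1,0,-0.21],[0.02,-0.18,-0.13,0,-0.26],[0.02,-0.21,-0.15,0,-0.3],[0.02,-0.24,-0.17,0,-0.34],[0.02,-0.265,-0.185,0,-0.37],[0.02,-0.28,-0.196,0,-0.39],[0.02,-0.284,-0.199,0.02,-0.398],[0.02,-0.284,-0.199,0.04,-0.398],[0.02,-0.284,-0.199,0.05,-0.398],[0.02,-0.284,-0.199,0.05,-0.398]]'
python3 - <<'E'
from h import *
from cell import read_camera
go(.56,-.180,.0255,158)
s=read_camera('side');crop('t',s,260,120,140,150,4,'pics/d5.png')
t=read_camera('top');crop('t',t,320,160,130,130,4,'pics/d6.png')
E
```

```text
time_s: 6.0
tool_pos: [0.5569, -0.1802, 0.0941]
tool_rot: [180.0, -0.4, 158.0]
force: [0.4, -0.6, -0.9]
grip_width: 0.0324
shift [-0.0032  0.0014  0.0686] twist rad 0.0008 pos [ 0.5569 -0.1802  0.0941] [179.98  -0.37 158.04] F [ 0.4 -0.6 -0.9] w 0.0324 t 6.0
```

View pics/d5.png

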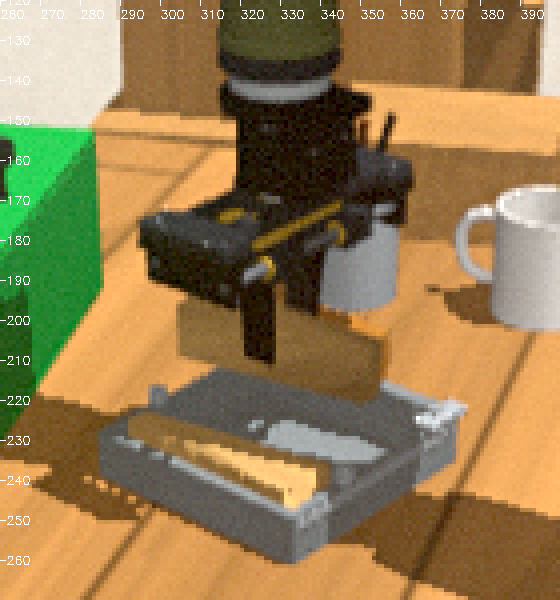

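View pics/d6.png

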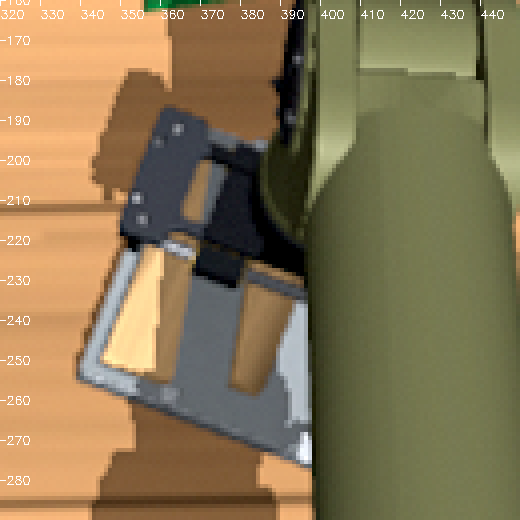

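Run:
```python
from h import *
th=np.radians(-22);c=np.array([.560,-.181]);R=np.array([[np.cos(th),-np.sin(th)],[np.sin(th),np.cos(th)]])
f=lambda X:(R.T@(np.array(X)[:2]-c)*1000).round(1)
def px(X,z):
    return proj('top',np.r_[c+R@np.array(X)/1000,z]).round(1)
print('tcp',f([.5569,-.1802]))
for u in((378,250),(386.5,253)): print('thin',f(onz('top',u,.1165)),f(onz('top',u,.0765)))
print('expected thin top px',px((-70,2.5),.1165),px((-70,-15.5),.1165),'bottom',px((-70,2.5),.0765),px((-70,-15.5),.0765))
print('slope edge at x=-20 px',px((-20,11.8),.1165))
print('tray mp,pp inner',[px(p,.036) for p in((-87,88),(87,88),(-79,80),(79,80))])
```

```text
tcp [-3.2 -0.4]
thin [-63.8   6.3] [-55.3   4.2]
thin [-63.4 -14.3] [-54.8 -17.1]
expected thin top px [378.7 253.1] [386.  255.8] bottom [376.6 256. ] [383.7 258.6]
slope edge at x=-20 px [382.1 231.8]
tray mp,pp inner [array([339.3, 252.7]), array([363.6, 188.8]), array([343.5, 250.9]), array([365.5, 192.8])]
```

```bash
python3 -m handwheel '[[0.02,-0.001,0.001,0.02,0],[0.02,-0.001,0.001,0.035,0],[0.02,-0.001,0.001,0.045,0],[0.02,-0.001,0.001,0.055,0],[0.02,-0.001,0.001,0.062,0],[0.02,-0.001,0.001,0.066,0],[0.02,-0.001,0.001,0.066,0],[0.02,-0.001,0.001,0.066,0]]'
python3 - <<'E'
from h import *
from cell import read_camera
go(.56,-.180,.0245,158)
s=read_camera('side');crop('t',s,260,150,140,130,4,'pics/d7.png')
t=read_camera('top');crop('t',t,320,160,130,130,4,'pics/d8.png')
E
```

```text
time_s: 6.9
tool_pos: [0.5609, -0.1808, 0.0319]
tool_rot: [-180.0, 0.0, 158.0]
force: [-0.5, 0.7, -0.6]
grip_width: 0.0322
shift [0.0011 0.0004 0.0074] twist rad 0.0002 pos [ 0.5609 -0.1808  0.0319] [-1.8000e+02  4.0000e-02  1.5801e+02] F [-0.5  0.7 -0.6] w 0.0322 t 6.9
```

View pics/d7.png

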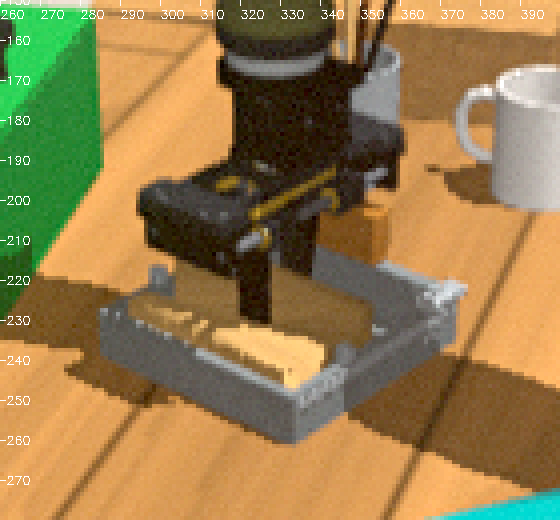

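View pics/d8.png

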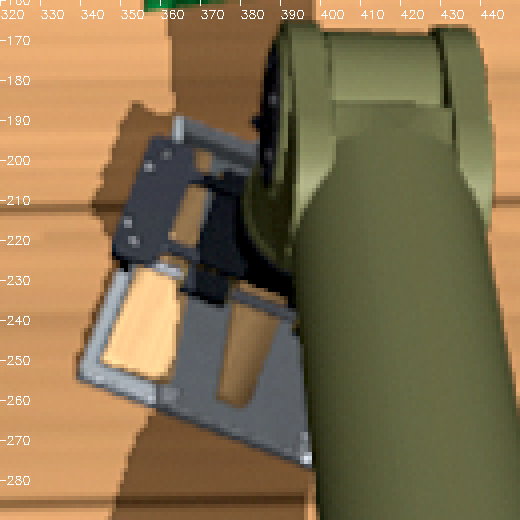

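```bash
python3 -m handwheel '[[0.02,0,0,0.003,0],[0.02,0,0,0.006,0],[0.02,0,0,0.006,0],[0.02,0,0,0.006,0]]'
```

```text
time_s: 7.4
tool_pos: [0.5604, -0.1806, 0.0254]
tool_rot: [-180.0, -0.0, 158.0]
force: [0.3, 1.0, -1.0]
grip_width: 0.0324
```

```bash
python3 -m handwheel '[[0.02,0,0,0.002,0],[0.02,0,0,0.002,0],[0.038,0,0,0.002,0],[0.045,0,0,0.002,0],[0.05,0,0,0.002,0],[0.05,0,0,0.002,0],[0.05,0,0,0.002,0]]'
```

```text
time_s: 8.1
tool_pos: [0.5606, -0.1807, 0.0236]
tool_rot: [-180.0, 0.0, 158.0]
force: [-0.1, -0.0, 0.8]
grip_width: 0.0492
```

```bash
python3 -m handwheel '[[0.05,0,0,-0.01,0],[0.05,0,0,-0.03,0],[0.05,0,0,-0.06,0],[0.05,0,0,-0.1,0],[0.05,0,0,-0.14,0],[0.05,-0.01,-0.04,-0.17,0],[0.05,-0.02,-0.08,-0.18,0],[0.05,-0.02,-0.1,-0.18,0],[0.05,-0.02,-0.1,-0.18,0]]'
python3 - <<'E'
from h import *
from cell import read_camera
go(.533,-.2455,.055,158)
s=read_camera('side');crop('t',s,275,180,110,90,6,'pics/e1.png')
t=read_camera('top');crop('t',t,320,160,130,130,4,'pics/e2.png')
E
```

```text
time_s: 9.0
tool_pos: [0.54, -0.2858, 0.2045]
tool_rot: [-179.9, 0.1, 157.6]
force: [0.4, 0.3, 0.1]
grip_width: 0.0497
shift [0.022  0.0349 0.1494] twist rad -0.0067 pos [ 0.54   -0.2858  0.2045] [-1.7986e+02  6.0000e-02  1.5762e+02] F [0.4 0.3 0.1] w 0.0497 t 9.0
```

View pics/e1.png

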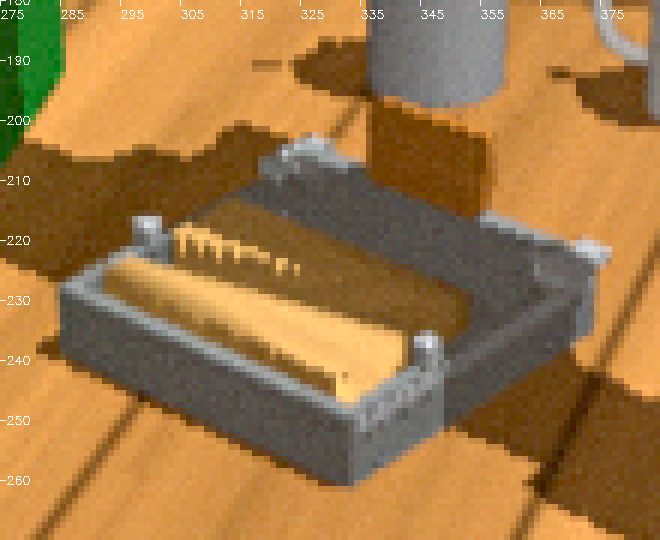

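View pics/e2.png

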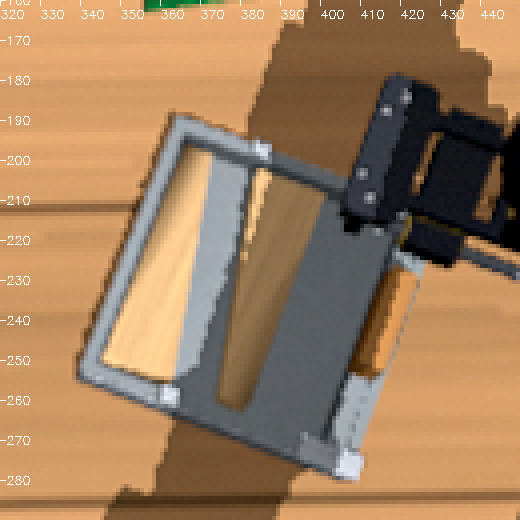

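```bash
python3 -m handwheel '[[0.055,0.01,0.015,0.01,0],[0.055,0.02,0.03,0.04,0],[0.055,0.022,0.035,0.07,0],[0.055,0.022,0.035,0.09,0],[0.055,0.022,0.035,0.09,0],[0.055,0.022,0.035,0.09,0]]'
python3 - <<'E'
from h import *
from cell import read_camera
go(.533,-.2455,.055,158)
s=read_camera('side');crop('t',s,285,130,110,110,5,'pics/e3.png')
E
```

```text
time_s: 9.7
tool_pos: [0.535, -0.2386, 0.114]
tool_rot: [180.0, -0.0, 158.1]
force: [0.5, 0.2, 0.7]
grip_width: 0.0548
shift [-0.0008 -0.0072  0.059 ] twist rad 0.0025 pos [ 0.535  -0.2386  0.114 ] [ 1.7996e+02 -1.0000e-02  1.5814e+02] F [0.5 0.2 0.7] w 0.0548 t 9.7
```

View pics/e3.png

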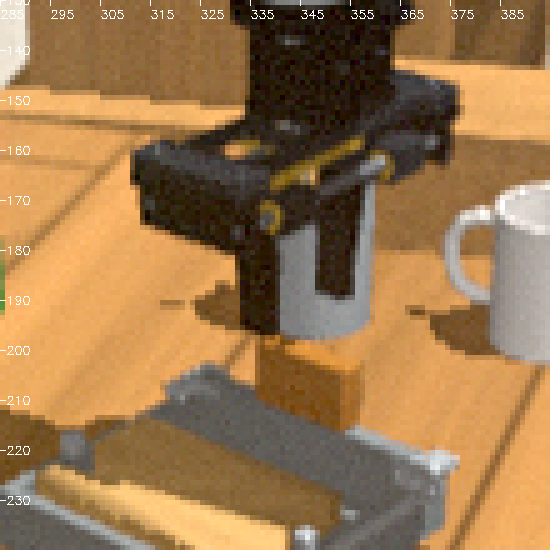

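Run:
```python
from h import *
th=np.radians(-22);c=np.array([.560,-.181]);R=np.array([[np.cos(th),-np.sin(th)],[np.sin(th),np.cos(th)]])
f=lambda X:(R.T@(np.array(X)[:2]-c)*1000).round(1)
for u in((334,193),(360,193),(347,197)): X=onz('side',u,0);print('cup base side',X.round(3),f(X))
for u in((484,213),(526,213),(505,198)): X=onz('top',u,.1);print('cup rim top',X.round(3),f(X))
for u in((490,182),(521,199)): X=onz('top',u,.165);print('pencil',X.round(3),f(X))
go(.533,-.2455,.055,158)
```

```text
cup base side [ 0.632 -0.456  0.   ] [ 169.7 -227.7]
cup base side [ 0.551 -0.482  0.   ] [ 104.5 -282.8]
cup base side [ 0.583 -0.44   0.   ] [ 118.4 -231.6]
cup rim top [ 0.591 -0.407  0.1  ] [ 113.2 -198.2]
cup rim top [ 0.589 -0.506  0.1  ] [ 148.6 -290.3]
cup rim top [ 0.626 -0.46   0.1  ] [ 166.  -233.4]
pencil [ 0.647 -0.405  0.165] [ 164.2 -174.9]
pencil [ 0.606 -0.471  0.165] [ 151.1 -251.7]
shift [ 0.0001 -0.0067  0.0598] twist rad 0.0018 pos [ 0.5355 -0.2393  0.1148] [1.7998e+02 9.0000e-02 1.5810e+02] F [-0.5 -0.4  1. ] w 0.055 t 9.75
```

```bash
python3 -m handwheel '[[0.055,0,-0.006,0.0,0],[0.055,0,-0.006,0.02,0],[0.055,0,-0.006,0.04,0],[0.055,0,-0.006,0.053,0],[0.055,0,-0.006,0.056,0],[0.055,0,-0.006,0.056,0],[0.055,0,-0.006,0.056,0]]'
python3 - <<'E'
from h import *
from cell import read_camera
go(.533,-.2455,.055,158)
s=read_camera('side');crop('t',s,285,150,110,110,5,'pics/e4.png')
E
```

```text
time_s: 10.45
tool_pos: [0.5329, -0.2461, 0.0586]
tool_rot: [-180.0, 0.1, 158.0]
force: [-0.6, 0.2, -0.4]
grip_width: 0.0549
shift [0.0001 0.0006 0.0036] twist rad 0.0002 pos [ 0.5329 -0.2461  0.0586] [-1.7999e+02  1.0000e-01  1.5801e+02] F [-0.6  0.2 -0.4] w 0.0549 t 10.45
```

View pics/e4.png

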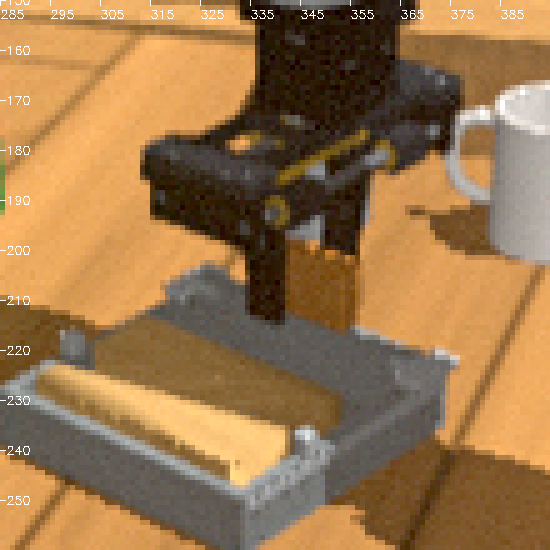

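```bash
python3 -m handwheel '[[0.03,0,0,0,0],[0.01,0,0,0,0],[0.01,0,0,0,0],[0.01,0,0,0,0],[0.01,0,0,0,0],[0.01,0,0,0,0],[0.01,0,0,0,0]]' 30
python3 - <<'E'
from h import *
go(.533,-.2455,.0586,158)
E
```

```text
time_s: 11.2
tool_pos: [0.5318, -0.2465, 0.0576]
tool_rot: [-179.9, -0.0, 158.0]
force: [-0.7, -2.5, 0.1]
grip_width: 0.0179
shift [-0.0007  0.0014 -0.001 ] twist rad -0.0006 pos [ 0.5318 -0.2465  0.0576] [-179.95   -0.    157.97] F [-0.7 -2.5  0.1] w 0.0179 t 11.2
```

```bash
python3 -m handwheel '[[0.01,0,0.003,0,0],[0.01,0,0.006,0,0],[0.01,0,0.009,0,0],[0.01,0,0.012,0,0],[0.01,0,0.015,0,0],[0.01,0,0.018,0,0],[0.01,0,0.021,0,0],[0.01,0,0.024,0,0],[0.01,0,0.027,0,0],[0.01,0,0.03,0,0],[0.01,0,0.033,0,0],[0.01,0,0.036,0,0],[0.01,0,0.039,0,0],[0.01,0,0.042,0,0],[0.01,0,0.045,0,0],[0.01,0,0.045,0,0]]'
python3 - <<'E'
from h import *
from cell import read_camera
go(.562,-.174,.0586,158)
s=read_camera('side');crop('t',s,275,150,110,110,5,'pics/f1.png')
t=read_camera('top');crop('t',t,330,170,100,110,5,'pics/f2.png')
E
```

```text
time_s: 12.8
tool_pos: [0.5495, -0.2031, 0.0576]
tool_rot: [180.0, 0.0, 158.1]
force: [1.6, -1.4, -0.8]
grip_width: 0.0179
shift [-0.0007  0.0317 -0.001 ] twist rad 0.0009 pos [ 0.5495 -0.2031  0.0576] [1.7995e+02 3.0000e-02 1.5805e+02] F [ 1.6 -1.4 -0.8] w 0.0179 t 12.8
```

View pics/f1.png

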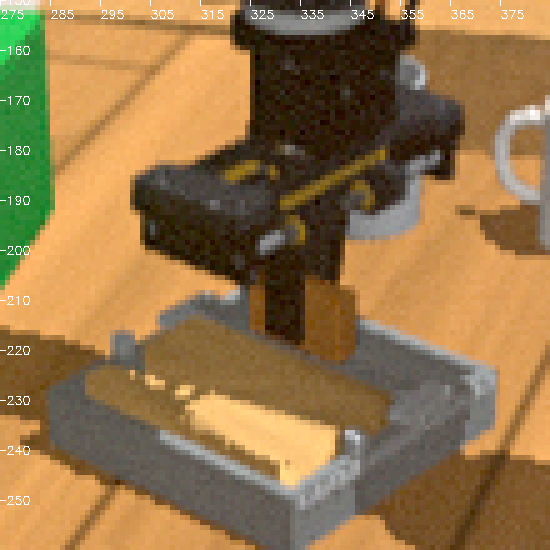

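View pics/f2.png

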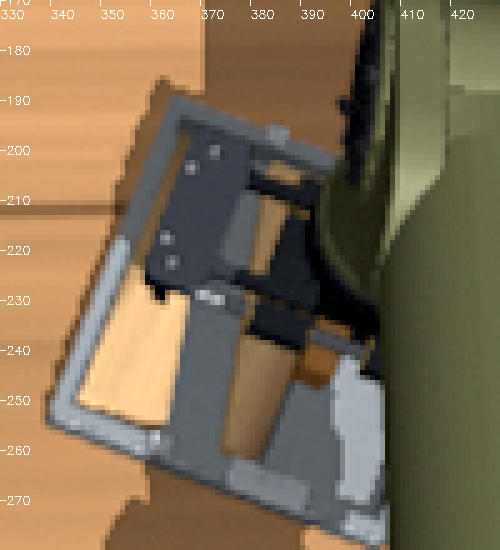

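```bash
python3 -m handwheel '[[0.01,0,0.003,0,0],[0.01,0,0.005,0,0],[0.01,0,0.007,0,0],[0.01,0,0.009,0,0],[0.01,0,0.011,0,0],[0.01,0,0.013,0,0],[0.01,0,0.015,0,0],[0.01,0,0.017,0,0],[0.01,0,0.019,0,0],[0.01,0,0.021,0,0],[0.01,0,0.023,0,0],[0.01,0,0.025,0,0],[0.01,0,0.027,0,0],[0.01,0,0.028,0,0],[0.01,0,0.028,0,0]]'
python3 - <<'E'
from h import *
from cell import read_camera
go(.562,-.174,.0586,158)
s=read_camera('side');crop('t',s,275,150,110,110,5,'pics/f3.png')
E
```

```text
time_s: 14.4
tool_pos: [0.5599, -0.1777, 0.0576]
tool_rot: [180.0, 0.0, 158.0]
force: [2.6, -3.0, -1.7]
grip_width: 0.0179
shift [-0.0006  0.0042 -0.001 ] twist rad 0.0005 pos [ 0.5599 -0.1777  0.0576] [1.7998e+02 4.0000e-02 1.5803e+02] F [ 2.6 -3.  -1.7] w 0.0179 t 14.4
```

View pics/f3.png

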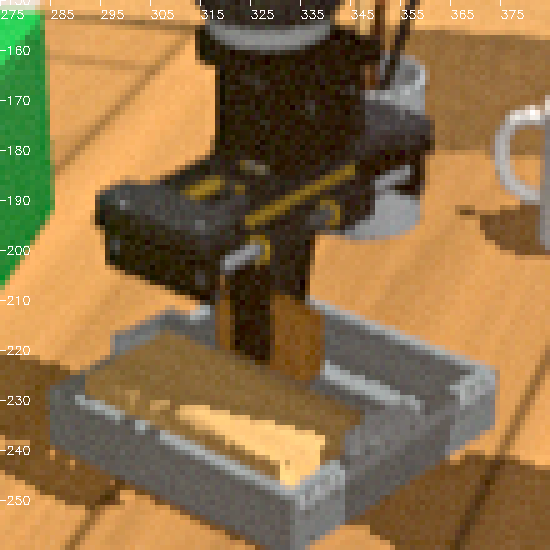

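```bash
python3 -m handwheel '[[0.01,0,0.001,0,0],[0.01,0,0.002,0,0],[0.01,0,0.003,0,0],[0.01,0,0.004,0,0],[0.01,0,0.004,0,0]]'
python3 -m handwheel '[[0.01,0,0.001,0,0],[0.01,0,0.002,0,0],[0.01,0,0.002,0,0]]'
```

```text
time_s: 14.95
tool_pos: [0.5611, -0.1747, 0.0576]
tool_rot: [-180.0, 0.0, 158.0]
force: [3.2, -5.5, -1.9]
grip_width: 0.0178
time_s: 15.25
tool_pos: [0.5611, -0.1747, 0.0575]
tool_rot: [-179.8, 0.0, 157.9]
force: [0.3, -7.8, -1.0]
grip_width: 0.0179
```

```bash
python3 -m handwheel '[[0.01,0,0.001,0,0],[0.01,0,0.002,0,0],[0.01,0,0.002,0,0]]'
```

```text
time_s: 15.55
tool_pos: [0.5611, -0.1747, 0.0575]
tool_rot: [-179.7, -0.0, 157.9]
force: [-1.0, -11.0, -0.6]
grip_width: 0.018
```

```bash
python3 -m handwheel '[[0.01,0,0.002,0,0],[0.01,0,0.004,0,0],[0.01,0,0.004,0,0]]'
python3 - <<'E'
from h import *
from cell import read_camera
go(.562,-.174,.0586,158)
s=read_camera('side');crop('t',s,275,180,100,85,7,'pics/f4.png')
E
```

```text
time_s: 15.85
tool_pos: [0.5612, -0.1746, 0.0575]
tool_rot: [-179.4, -0.1, 157.8]
force: [-4.3, -17.0, 2.1]
grip_width: 0.0179
shift [-0.0005  0.0009 -0.0011] twist rad -0.0043 pos [ 0.5612 -0.1746  0.0575] [-1.7943e+02 -5.0000e-02  1.5775e+02] F [ -4.3 -17.    2.1] w 0.0179 t 15.85
```

View pics/f4.png

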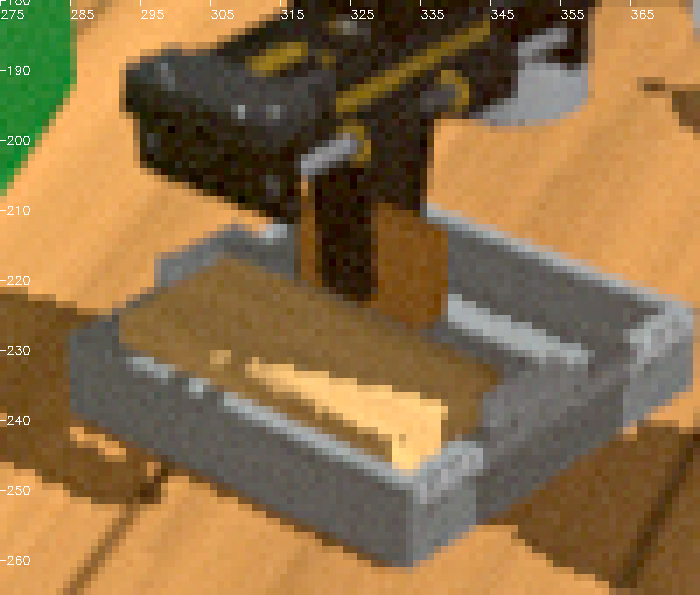

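```bash
python3 -m handwheel '[[0.01,0,-0.002,0,0],[0.01,0,-0.004,0,0],[0.01,0,-0.006,0,0],[0.01,0,-0.006,0,0]]'
```

```text
time_s: 16.3
tool_pos: [0.5611, -0.1747, 0.0576]
tool_rot: [-179.9, 0.0, 157.9]
force: [2.2, -7.3, -2.1]
grip_width: 0.0182
```

```bash
python3 -m handwheel '[[0.025,0,0,0,0],[0.035,0,0,0,0],[0.045,0,0,0,0],[0.045,0,0,0,0]]'
python3 -m handwheel '[[0.045,0,0,-0.01,0],[0.045,0,0,-0.03,0],[0.045,0,0,-0.06,0],[0.045,0,0,-0.1,0],[0.045,0.02,-0.03,-0.14,0],[0.045,0.05,-0.06,-0.16,0],[0.045,0.08,-0.1,-0.16,0],[0.045,0.11,-0.14,-0.16,0],[0.045,0.12,-0.17,-0.16,0],[0.045,0.12,-0.18,-0.16,0],[0.045,0.12,-0.18,-0.16,0]]'
python3 - <<'E'
from h import *
from cell import read_camera
s=read_camera('side');crop('t',s,275,180,100,85,7,'pics/g1.png')
t=read_camera('top');crop('t',t,330,180,100,104,5,'pics/g2.png');cv2.imwrite('pics/g3.png',t)
E
```

```text
time_s: 16.7
tool_pos: [0.5615, -0.1708, 0.0574]
tool_rot: [179.9, -0.1, 158.1]
force: [-0.6, 0.4, -0.5]
grip_width: 0.0405
time_s: 17.8
tool_pos: [0.3826, -0.2955, 0.2182]
tool_rot: [-180.0, 0.1, 157.9]
force: [0.9, 0.6, 0.7]
grip_width: 0.0447
```

View pics/g1.png

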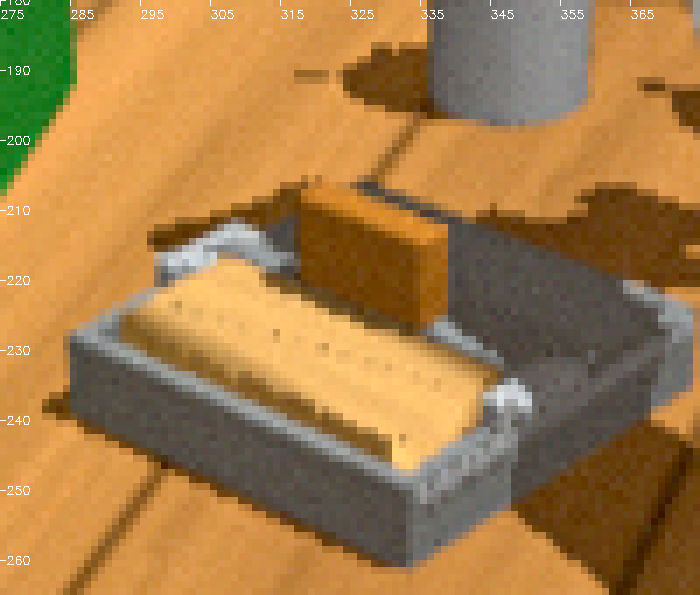

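View pics/g2.png

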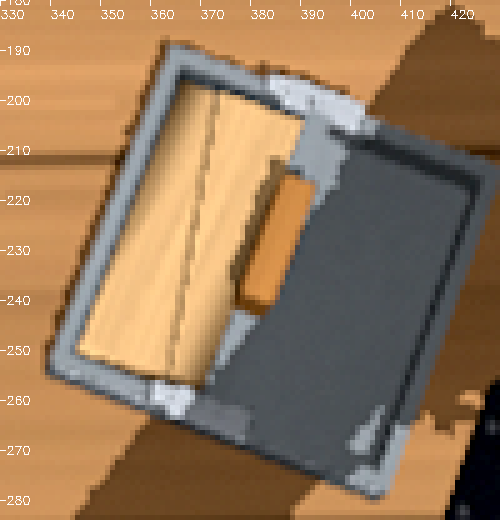

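View pics/g3.png

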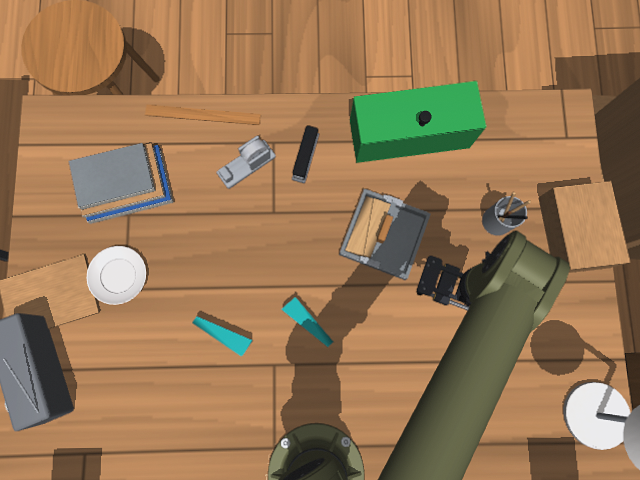

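Run:
```python
from h import *
from cell import read_camera,get_obs
s=read_camera('side');cv2.imwrite('pics/g4.png',s)
g=[onz('top',u,.088) for u in((386.5,213.5),(392,216),(377.5,239.5),(383,241.5))]
th=np.radians(-22);c=np.array([.560,-.181]);R=np.array([[np.cos(th),-np.sin(th)],[np.sin(th),np.cos(th)]])
print('grip tray xy',(R.T@(np.mean(g,0)[:2]-c)*1000).round(1)); print(get_obs()['force'],get_obs()['time_s'])
```

```text
grip tray xy [-1.  8.]
[ 0.12430509  0.54106909 -0.27040685] 17.95
```

View pics/g4.png

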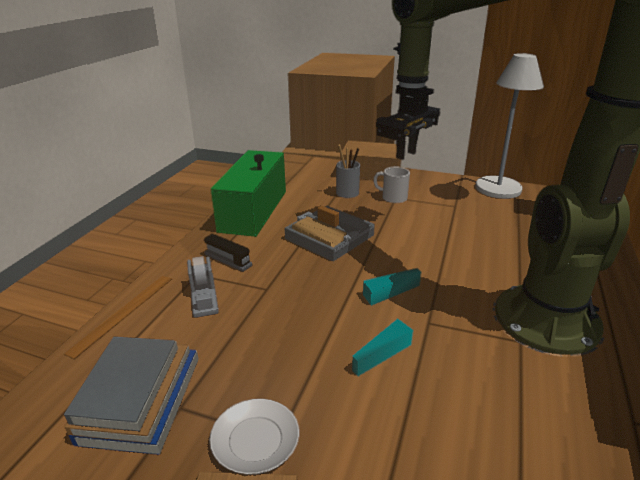

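The last side picture shows every bystander where it was at the start: mug (396,184), cup (347,180), stapler (228,250), dispenser (202,287), saucer (254,436). The two wedges form a block in the tray at about (318,233), with the divider against the stops and the arm clear.

```bash
python3 -c "
from cell import sign_off
print(sign_off())"
```

```text
the job is handed in; nothing more can be done
None
```

I packed the loose wooden wedge in the tray and handed the job in at about 18 s. I laid it on the tray floor, thick end to tray +x and sloping side facing the other wedge, and let go. Then I gripped the divider's grip, slid it home, released it and backed the arm away.

**Divider:** it stopped dead after about 77.5 mm of travel while my push rose to about 17 N, so it is on its stops. From the picture the grip sits at tray y ≈ +8 mm; I expected +7 mm, and the picture is only good to about 2 mm.

**Wedges and bystanders:** the last pictures show the two wedges flat and closed up into a block. The bystanders and the turquoise wedges look unmoved in the side view; I compared them by eye and did not measure. The arm hid the mug in the last top view.

**Disagreements:** the two cameras disagreed by up to about 6 mm on the tray corners. Before lowering, one corner estimate put the wedge's thin end 6 mm nearer the centre than expected. The lower edge of the end face agreed with the plan, and the wedge went in clear of the walls.

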